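Show a colour-sample strip to the label reader

ROBOT

A 7-joint arm with a two-finger parallel gripper is mounted at the origin on the work surface. World frame = base frame: x ahead of the robot, y to its left, z up, the work surface at z = 0. Lengths are in m, angles in rad, forces in N, time in s.
With the tool pointing down it reaches from about 0.425 to 0.925 m from the base axis. Payload 6.8 kg.
Tool frame: the origin (TCP) lies midway between the tips of the shut fingers; the grasp point (between the pads) lies 19 mm behind it; z points along the fingers, x is the direction in which the jaws open and shut, and the axes are right-handed (so a half turn about z gives the same grasp; the last joint's range is limited). The gripper opens to 85 mm and grips with 20 to 120 N. Pads are 22 mm wide; open, the fingers measure 114 mm over their backs; the gripper's body (76 mm by 85 mm) begins 54 mm behind the grasp point. The pads swing forward as they close: fully open they stand 13 mm farther back than shut.
Start: joints at [1.154, 0.477, 0.022, 1.555, -0.011, 1.109, -0.083], TCP at [0.205, -0.643, 0.231] pointing down, gripper open.
Joint ranges: [-2.96, 2.96], [-0.34, 2.1], [-1.41, 1.46], [0.24, 2.44], [-1.37, 4.51], [0.17, 1.92], [-2.96, 2.96]. Speed limits (rad/s): [2.39, 2.39, 3.14, 3.14, 3.14, 3.14, 3.14].

INTERFACE

Orientations are given as a unit quaternion [w, x, y, z].
In Python, from station import bot, imaging, nets gives the robot as it stands. The module is installed in compiled form; this text tells all that it offers.
- The arm moves only by the tool apply_moves, never from a script. Its argument "moves" is text: rows parted by semicolons, each of 7 numbers parted by spaces: the gripper command: -1 is fully open, 1 is shut, values between are in proportion, then the shift along the tool's x, y, z normalised to -1 to 1, where 1 is 120 mm, then the turn, a rotation vector about the tool's x, y, z normalised to -1 to 1, where 1 is 4 degrees. In form: hand dx dy dz rx ry rz; .... A call has 1 to 12 rows; each row shifts and turns the commanded pose from where the row before left it, along the tool's axes as they then stand; what a row does not reach is not made up. A row lasts 1/12 s, in which the tool goes at most 41.7 mm and 7.16 degrees, less where a joint would pass 70% of its speed; a pose out of reach is approached as far as the arm can. A call with a number of a shift or a turn outside -1 to 1 is refused whole. A call with a gripper value outside its range is refused whole. The fingers move at their own pace and stop on an object; "force" is the grip in N (left out, the last holds). Time passes only in rows, so rows that do not move let the fingers close. It gives the time, the measured TCP pose, the force and the opening at its end, in the units of the state.
- bot.get_obs(): the state, without advancing time (a new reading comes with each control period).
- imaging.read_camera(name): name is "scene" or "top"; returns a dict with "image" (420x560x3 uint8, red, green, blue), "fx", "fy", "cx", "cy" (pixels), "view" (4x4, takes a point from world to camera coordinates). Camera axes: x right, y down, z forward; pixel columns grow to the right and rows downward; lengths in m; the calibration is good to about 2 mm. A picture is of the moment at which its call begins. There is no depth.
- bot.hand_in(): hands the job in, once; it reports no verdict.
Trained networks look in a picture, given as the dict that the camera call returned (one of the last four; its "shot" number tells which), for a name from the list of things; names that differ only in an ending like _2 or _b are one class to them, and where a whole thing is asked for, a point or a joint stands for the part that bears it (a point fixed in the world has none). Each returns a list of dicts, best first, with "score" (0 to 1); they miss things now and then, are a little off and sometimes report something else, mostly with a low value. They report only what shows in the picture. A call takes as long as a camera call. They do not tell look-alikes from the thing itself.
- nets.spot_in(picture, name): "rect" ([left, top, right, bottom] in pixels, round what is visible of it).
- nets.outline_of(picture, name): "region" (420x560 bool, what is visible of it) and "rect" ([left, top, right, bottom] in pixels, round what is visible of it).
- nets.spot_point(picture, name): "location" ([column, row] in pixels: a listed point, or the origin of a listed thing).
The state is a dict: "t": time; "q": joint angles; "joint_vel": joint speeds; "joint_torque": joint torques, N m; "eef_pos": TCP position; "tool_rot": TCP orientation; "contact_force": force on the tool from outside, world axes, zero at the start; "torque": the same for the moment, N m; "gripper_width": opening from 0.0 (shut) to 1.0 (fully open).
Only numpy, scipy, OpenCV 4.12 (cv2) and the standard library are available. Lean on these libraries where they do the work, as an engineer would, in place of code of your own. Each camera call takes 0.05 s, during which the arm holds its last target.

TASK

Wake the label reader by pressing its red spring plunger down to its stop and letting it come back up. Then take the red glass sample strip out of the wooden rack, gripping it clear of its frosted end (the end with the small corner notch), and hold that end at the reader's focus, 140 mm above the yellow cross mark, leaned back at about 45 degrees so that the label looks up squarely into the lens. Finish while still holding it there, still and touching nothing but your gripper, and leave the paperweight, the tin and the tweezers where they are.

Things in the scene. Friction and masses are not known exactly. Their poses are not given: they have to be found in the camera images.
- plunger_top (a point): Top centre of the red mushroom plunger head (34 mm diameter) on the reader's base, at z = 64 mm when up. It is pressed straight down 12 mm to its stop against a spring (about 3 N at the start, 7 N at the stop) and springs back when let go. Its black collar (40 mm diameter) ends 30 mm below this point.
- plunger (a joint): Travel of the plunger: 0 m up, 0.012 m at its stop.
- strip_center (a point): Centre of the red glass strip, 120 long, 8 thick, 55 mm high as it stands on a long edge in the rack (centre at z = 37.5 mm), 130 g. +x along it to the frosted pale end (x 24 to 60 mm), +y out of the only labelled face, +z up to the notched edge. The 12 mm square notch is the frosted end's upper outer corner: facing the label, notch up, it is at the upper left.
- label (a point): Centre of the white barred label (30 x 20 mm) on the frosted end, on the strip's +y face: 42 mm in x, 4 mm in y and 4.5 mm in z from the strip's centre. Same axes as strip_center.
- rack: Fixed wooden rack, base 150 x 60 x 10 mm high, origin under its centre, x along the slot; any yaw, alike from both ends. The strip stands upright on the base's top (z = 10 mm), held only at its outer 15 mm by slotted cheeks reaching z = 30 mm, slot 11 mm wide; its middle 90 mm is free on both sides. It lifts straight up.
- focus (a point): The reader's focus: an empty point in the air 140 mm above the table, straight above the yellow cross mark on the reader's base. Its z axis points at the lens: level along reader's x, tipped 45 degrees upward; the lens is 180 mm away along it. Its y axis is level.
- reader: Fixed reader, origin on the table under focus and cross mark; x level towards the mast. Grey base 10 mm thick: x -75 to 75, y -65 to 65 mm, a 60 mm wide tail to x = 193, a lug to y = -140 with the plunger at x 0, y -100 mm. Mast 18 mm thick, 275 mm tall at x = 168. Blue head, 60 mm wide, looks down 45 degrees at the focus; lens at x 127, z 267 mm.
- paperweight: Bystander: green glass paperweight, 60 mm diameter, 48 mm tall, origin under its centre.
- frit_tin: Bystander: tin with a paper label, 64 mm diameter, 85 mm tall, origin under its centre.
- tweezers: Bystander: steel tweezers lying flat, 200 mm long along x, 33 mm wide, 10 mm high, origin near the middle.
Mind the look-alikes: they are no part of the job. There is more than one size of the part that bears strip_center; the job needs the smaller. Several things look just like the rack: the one meant starts farthest from the robot's base.

How it is judged:
By the outcome, as a careful person would: the job done as asked, in the order asked, and still so for the second after the job is handed in, while the arm keeps its last pose, push and grip.
It also fails if it takes over 58 s, if anything falls off the work surface, if the arm or the gripper's body presses on something with over 40 N, if the wrist force passes 120 N, or if a joint passes its speed limit or range.

## Working session

There is one attempt and no reset: what is moved stays moved. The work goes in short steps, Python scripts to look and compute and a tool call to move; the robot and the scene stay as the last step left them, time stands still between calls to the robot, and variables do not carry over. Pictures are saved under pics/ and viewed, and the job is handed in when it is done.

Besides the shell and the picture viewer there is one more tool, called after "Request:" by a JSON object that holds its "fn" and its "kwargs", one argument or row to a line. apply_moves: Moves the arm, as the interface text tells. Scaled input: -1 to 1 covers 120 mm each way for a shift and 4 degrees each way for a turn. Its arguments: {"type":"object","properties":{"moves":{"type":"string"},"force":{"type":"number"}},"required":["moves"]}

```bash
mkdir -p pics
cat > h.py <<'E'
import numpy as np,cv2
from station import bot,imaging,nets
def shot(n,fn=None):
    p=imaging.read_camera(n)
    if fn: cv2.imwrite('pics/'+fn,cv2.cvtColor(p['image'],cv2.COLOR_RGB2BGR))
    return p
def ray(p,u,v):
    V=np.array(p['view']);R=V[:3,:3];t=V[:3,3]
    d=R.T@np.array([(u-p['cx'])/p['fx'],(v-p['cy'])/p['fy'],1.]);return -R.T@t,d
def atz(p,u,v,z):
    o,d=ray(p,u,v);return o+d*(z-o[2])/d[2]
def proj(p,X):
    V=np.array(p['view']);c=V[:3,:3]@np.asarray(X)+V[:3,3]
    return np.array([p['fx']*c[0]/c[2]+p['cx'],p['fy']*c[1]/c[2]+p['cy']])
E
python3 - <<'E'
from h import *
o=bot.get_obs();print({k:np.round(v,3) for k,v in o.items()})
for n in('scene','top'):
    p=shot(n,n+'0.png');print(n,p['fx'],p['cx'],p['cy'],np.round(p['view'],3).tolist())
    for k in['plunger_top','strip_center','label','rack','focus','reader','paperweight','frit_tin','tweezers']:
        for f in nets.spot_point(p,k)[:4]: print(k,np.round(f['location'],1),round(f['score'],2),np.round(atz(p,*f['location'],{'plunger_top':.064,'strip_center':.0375,'label':.042,'focus':.14}.get(k,0)),3))
E
```

```text
{'t': np.float64(0.0), 'q': array([ 1.154,  0.478,  0.022,  1.556, -0.012,  1.109, -0.083]), 'joint_vel': array([ 0.   ,  0.   ,  0.001, -0.   ,  0.   ,  0.001,  0.002]), 'joint_torque': array([-1.0000e-03, -5.9645e+01,  1.6070e+00, -2.8120e+01,  1.2000e-02,
        9.0000e-03,  0.0000e+00]), 'eef_pos': array([ 0.205, -0.643,  0.23 ]), 'tool_rot': array([-0.   ,  0.807, -0.59 , -0.001]), 'contact_force': array([-0.051,  0.217, -0.081]), 'torque': array([ 0.032, -0.043,  0.016]), 'gripper_width': np.float64(0.999)}
scene 460.6517245569072 292.2376435860544 206.94265999249157 [[-0.597, 0.802, 0.01, 0.309], [0.647, 0.489, -0.585, -0.331], [-0.474, -0.343, -0.811, 1.741], [0.0, 0.0, 0.0, 1.0]]
plunger_top [298.6 248.9] 0.44 [0.66  0.128 0.064]
strip_center [241.7 153.9] 0.66 [ 0.46  -0.26   0.038]
strip_center [224.4 190.6] 0.56 [ 0.616 -0.201  0.038]
label [254.6 138.5] 0.79 [ 0.38  -0.268  0.042]
label [236.5 194.5] 0.6 [ 0.607 -0.157  0.042]
rack [223.9 197.2] 0.82 [ 0.618 -0.206  0.   ]
rack [320.3 177.3] 0.75 [ 0.356 -0.001  0.   ]
focus [303.3 208.5] 0.7 [0.581 0.085 0.14 ]
reader 
[... 454 characters left out ...]
0.558], [0.075, -0.008, -0.997, 1.285], [0.0, 0.0, 0.0, 1.0]]
plunger_top [244.3 174.9] 0.4 [0.668 0.123 0.064]
strip_center [365.2 246.3] 0.63 [ 0.447 -0.259  0.038]
strip_center [344.  196.5] 0.42 [ 0.605 -0.194  0.038]
label [364.7 265.8] 0.59 [ 0.386 -0.256  0.042]
label [328.8 199.3] 0.52 [ 0.595 -0.145  0.042]
rack [343.6 197.1] 0.98 [ 0.607 -0.199  0.   ]
rack [280.9 273.3] 0.71 [0.359 0.005 0.   ]
focus [254.1 204.7] 0.81 [0.568 0.088 0.14 ]
focus [330.5 153. ] 0.55 [ 0.722 -0.136  0.14 ]
reader [254.9 206.6] 0.93 [0.574 0.091 0.   ]
paperweight [329.6 151.5] 0.53 [ 0.758 -0.154 -0.   ]
frit_tin [425.6 199.6] 0.87 [ 0.6   -0.469  0.   ]
tweezers [125.6 234.6] 0.79 [0.481 0.509 0.   ]
```

Run:
```python
import cv2
for n in('scene','top'):
    a=cv2.imread(f'pics/{n}0.png');cv2.imwrite(f'pics/{n}0b.png',cv2.resize(a,(800,600),interpolation=cv2.INTER_CUBIC))
a=cv2.imread('pics/top0.png')[130:300,210:440];cv2.imwrite('pics/crop1.png',cv2.resize(a,(800,591),interpolation=cv2.INTER_CUBIC))
a=cv2.imread('pics/scene0.png')[120:280,190:400];cv2.imwrite('pics/crop2.png',cv2.resize(a,(787,600),interpolation=cv2.INTER_CUBIC))
```

```text
(no output)
```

View pics/scene0b.png

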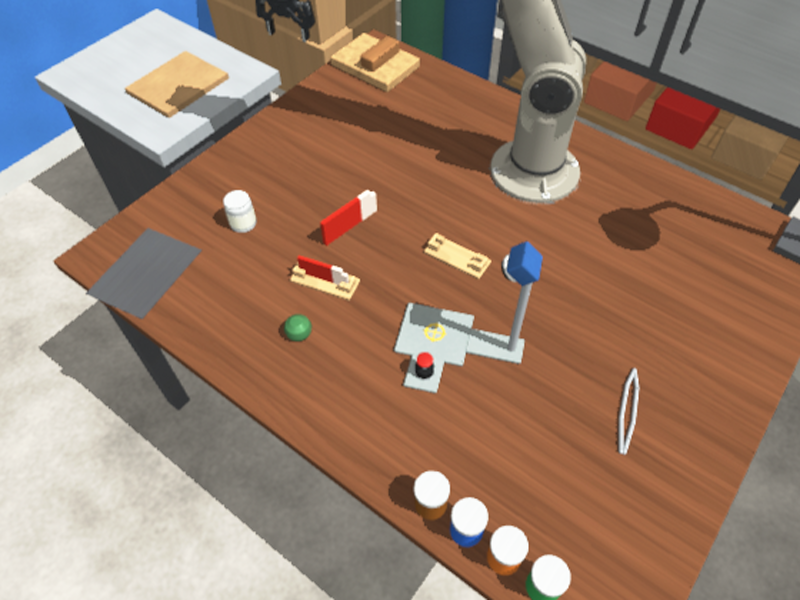

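View pics/crop1.png

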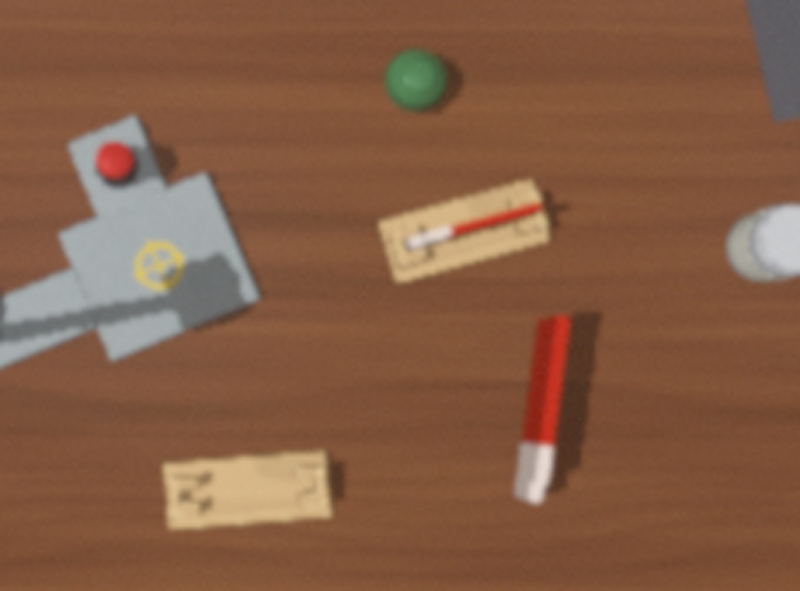

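View pics/crop2.png

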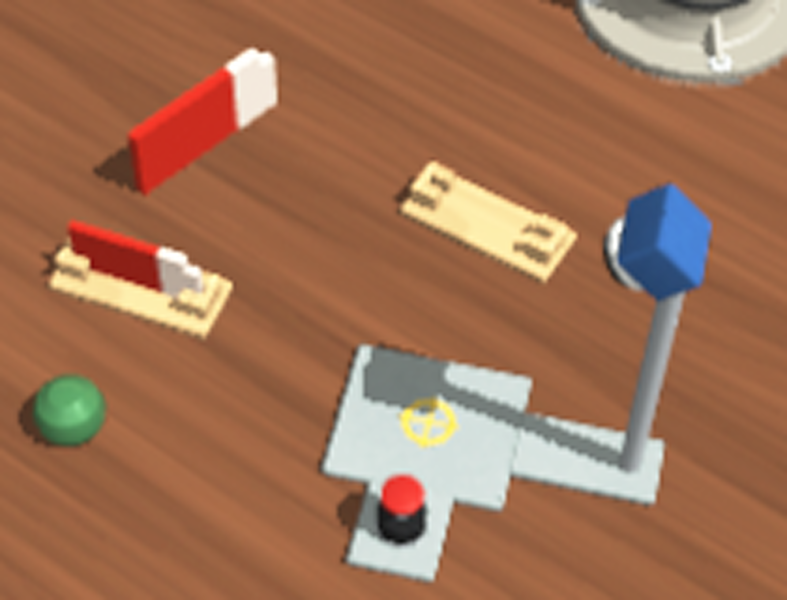

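Candidates for the strip (scene pixels) are the large loose strip at (242,154) and the small strip in a rack at (224,191). The racks are at (224,197), r≈0.64 m with the strip in it, and (320,177), r≈0.36 m and empty. I choose the small strip in the far rack. In the close crop its notch is at the upper outer corner of the pale end, towards +y, so the label faces the robot (-x). Next I'll fit the poses.

```bash
cat > fit.py <<'E'
from h import *
from scipy.optimize import minimize
P={n:shot(n) for n in('scene','top')}
def hull(p,pts): return cv2.convexHull(np.array([proj(p,x) for x in pts],np.float32))
def box(x0,x1,y0,y1,z0,z1): return [(x,y,z) for x in(x0,x1) for y in(y0,y1) for z in(z0,z1)]
def place(pts,q):
    c,s=np.cos(q[2]),np.sin(q[2]); return [(q[0]+c*x-s*y,q[1]+s*x+c*y,z) for x,y,z in pts]
def mask(p,boxes,q,S=4):
    m=np.zeros((420*S,560*S),np.uint8)
    for b in boxes: cv2.fillConvexPoly(m,np.round((hull(p,place(b,q))+.5)*S).astype(np.int32),1)
    return m>0
def fit(boxes,q0,masks):
    big={n:cv2.resize(m.astype(np.uint8),None,fx=4,fy=4,interpolation=cv2.INTER_NEAREST)>0 for n,m in masks.items()}
    def c(q):
        r=0
        for n,M in big.items():
            m=mask(P[n],boxes,q); r+=1-(m&M).sum()/(m|M).sum()
        return r
    r=minimize(c,q0,method='Nelder-Mead',options=dict(initial_simplex=[q0]+[np.add(q0,d) for d in([.01,0,0],[0,.01,0],[0,0,.1])],xatol=2e-4,fatol=1e-4,maxiter=120))
    return r.x,r.fun
E
python3 - <<'E'
from fit import *
# colour masks
for n in P:
    hsv=cv2.cvtColor(P[n]['image'],cv2.COLOR_RGB2HSV)
    P[n]['hsv']=hsv
def near(n,w,rad):
    u=proj(P[n],w);m=np.zeros((420,560),np.uint8);cv2.circle(m,tuple(int(v) for v in u),rad,1,-1);return m>0
for n in P:
    h=P[n]['hsv'].astype(int)
    red=((h[...,0]<8)|(h[...,0]>172))&(h[...,1]>190)&(h[...,2]>110)
    m=red&near(n,(.666,.125,.064),14);v,u=np.nonzero(m);print(n,'plunger red',len(u),u.mean(),v.mean(),u.min(),u.max(),v.min(),v.max(),atz(P[n],u.mean(),v.mean(),.060))
    yel=(abs(h[...,0]-25)<7)&(h[...,1]>90)&near(n,(.575,.09,.01),14);v,u=np.nonzero(yel);c=((u.min()+u.max())/2,(v.min()+v.max())/2);print('cross',len(u),u.mean(),v.mean(),c,atz(P[n],u.mean(),v.mean(),.01),atz(P[n],*c,.01))
B=[box(-.075,.075,-.065,.065,0,.01),box(.07,.193,-.03,.03,0,.01),box(-.03,.03,-.14,-.06,0,.01)]
for t in(('top',),('scene',),('top','scene')):
    rm={}
    for n in t:
        o=nets.outline_of(P[n],'reader')
        print(n,[(round(a['score'],2),a['rect']) for a in o])
        rm[n]=o[0]['region']
    mast=box(.159,.177,-.009,.009,0,.27)
    c,s=np.cos(.785),np.sin(.785)
    print('reader',t,fit(B+[mast,box(-.02,.02,-.01,.01,.0,.0)] if 0 else B+[mast],[.572,.09,1.98],rm))
    rm={n:nets.outline_of(P[n],'rack') for n in t}
    for n in t:
        print(n,[(round(a['score'],2),a['rect']) for a in rm[n]])
    def pick(n):
        u=proj(P[n],(.607,-.199,0)); return min(rm[n],key=lambda a:np.hypot((a['rect'][0]+a['rect'][2])/2-u[0],(a['rect'][1]+a['rect'][3])/2-u[1]))['region']
    def picks(n):
        L=nets.outline_of(P[n],'strip_center');u=proj(P[n],(.607,-.199,.04)); return min(L,key=lambda a:np.hypot((a['rect'][0]+a['rect'][2])/2-u[0],(a['rect'][1]+a['rect'][3])/2-u[1]))['region']
    RB=[box(-.075,.075,-.03,.03,0,.01)]
    SB=[box(-.06,.06,-.004,.004,.01,.065)]
    print('rack+strip',t,fit(RB+SB,[.607,-.199,1.8],{n:pick(n)|picks(n) for n in t}))
    print('strip',t,fit(SB,[.607,-.199,1.8],{n:picks(n) for n in t}))
E
```

```text
scene plunger red 64 296.046875 251.40625 292 301 247 256 [0.66945545 0.12562447 0.06      ]
cross 74 303.55405405405406 232.25675675675674 (np.float64(304.0), np.float64(232.0)) [0.57626108 0.08694513 0.01      ] [0.5746602  0.08749702 0.01      ]<stdin>:11: RuntimeWarning: Mean of empty slice.
  ret = ret.dtype.type(ret / rcount)
Traceback (most recent call last):
ValueError: zero-size array to reduction operation minimum which has no identity
```

```bash
cat > m.py <<'E'
from fit import *
def near(n,w,rad):
    u=proj(P[n],w);m=np.zeros((420,560),np.uint8);cv2.circle(m,tuple(int(v) for v in u),rad,1,-1);return m>0
for n in P:
    h=cv2.cvtColor(P[n]['image'],cv2.COLOR_RGB2HSV).astype(int)
    red=((h[...,0]<8)|(h[...,0]>172))&(h[...,1]>165)&(h[...,2]>90)
    m=red&near(n,(.666,.125,.064),9);v,u=np.nonzero(m)
    if len(u): print(n,'plunger red',len(u),u.mean(),v.mean(),u.min(),u.max(),v.min(),v.max(),atz(P[n],u.mean(),v.mean(),.060))
    yel=(abs(h[...,0]-25)<7)&(h[...,1]>80)&near(n,(.575,.09,.01),14);v,u=np.nonzero(yel);
    if len(u):c=((u.min()+u.max())/2,(v.min()+v.max())/2);print('cross',len(u),u.mean(),v.mean(),c,atz(P[n],u.mean(),v.mean(),.01),atz(P[n],*c,.01))
B=[box(-.075,.075,-.065,.065,0,.01),box(.07,.193,-.03,.03,0,.01),box(-.03,.03,-.14,-.06,0,.01)]
def cl(L,u): return min(L,key=lambda a:np.hypot((a['rect'][0]+a['rect'][2])/2-u[0],(a['rect'][1]+a['rect'][3])/2-u[1]))['region']
rd={};rk={};st={}
for n in P:
    h=cv2.cvtColor(P[n]['image'],cv2.COLOR_RGB2HSV).astype(int)
    o=nets.outline_of(P[n],'reader');rd[n]=o[0]['region'];print(n,o[0]['score'],o[0]['rect'])
    rk[n]=cl(nets.outline_of(P[n],'rack'),proj(P[n],(.607,-.199,0)))
    st[n]=cl(nets.outline_of(P[n],'strip_center'),proj(P[n],(.607,-.199,.04)))
    im=P[n]['image'].copy()
    for m,c in((rd[n],(255,0,255)),(rk[n],(0,255,255)),(st[n],(0,0,255))):
        k,_=cv2.findContours(m.astype(np.uint8),0,1);cv2.drawContours(im,k,-1,c,1)
    cv2.imwrite(f'pics/m_{n}.png',cv2.cvtColor(cv2.resize(im[110:290,170:410],(800,600)),4))
RB=[box(-.075,.075,-.03,.03,0,.01)]; SB=[box(-.06,.06,-.004,.004,.01,.065)]
mast=box(.159,.177,-.009,.009,0,.26)
# head approx
for t in(('top',),('scene',),('top','scene')):
    sel=lambda d:{n:d[n] for n in t}
    print(t,'reader',fit(B+[mast],[.575,.09,1.98],sel(rd)))
    print('rack+strip',fit(RB+SB,[.607,-.199,1.8],{n:rk[n]|st[n] for n in t}))
    print('strip',fit(SB,[.607,-.199,1.8],sel(st)))
E
python3 m.py
```

```text
scene plunger red 87 296.82758620689657 251.83908045977012 292 302 247 256 [0.66925796 0.12828104 0.06      ]
cross 88 303.89772727272725 232.0340909090909 (np.float64(304.0), np.float64(232.0)) [0.5749534  0.08731696 0.01      ] [0.5746602  0.08749702 0.01      ]
top plunger red 66 242.87878787878788 175.96969696969697 239 247 172 180 [0.66527568 0.12729599 0.06      ]
cross 74 255.6216216216216 206.06756756756758 (np.float64(255.5), np.float64(206.0)) [0.57516202 0.0884495  0.01      ] [0.57537974 0.08884544 0.01      ]
scene 0.93 [278.1, 169.8, 381.4, 274.4]
top 0.55 [180.9, 163.0, 287.0, 237.5]
('top',) reader (array([0.5738701 , 0.09070982, 1.96876662]), np.float64(0.1577935674321217))
rack+strip (array([ 0.60979565, -0.19414499,  1.85439677]), np.float64(0.0791534391534392))
strip (array([ 0.61025157, -0.1975899 ,  1.85242679]), np.float64(0.168600154679041))
('scene',) reader (array([0.57430076, 0.0866108 , 1.98785063]), np.float64(0.2290414121494878))
rack+strip (array([ 0.60733556, -0.2017261 ,  1.83418989]), np.float64(0.06522049379192241))
strip (array([ 0.6080217 , -0.19995179,  1.84742854]), np.float64(0.12156641780532473))
('top', 'scene') reader (array([0.57527576, 0.08929016, 1.98199298]), np.float64(0.3979270917231754))
rack+strip (array([ 0.6090025 , -0.1962683 ,  1.83161446]), np.float64(0.22278891751596952))
strip (array([ 0.61004415, -0.19771427,  1.85172632]), np.float64(0.3322402511839342))
```

Reader origin ≈(0.575,0.0885), yaw≈1.977. Plunger ≈(0.667,0.128). Strip ≈(0.6095,-0.1975), yaw≈1.848. First I turn the tool so its x lines up with the strip's thickness and shut the fingers.

Request:
{"fn": "apply_moves", "kwargs": {
  "moves": "1 0 0 0 0 0 -1;1 0 0 0 0 0 -1;1 0 0 0 0 0 -1;1 0 0 0 0 0 -1;1 0 0 0 0 0 -1;1 0 0 0 0 0 -1;1 0 0 0 0 0 -1;1 0 0 0 0 0 -1;1 0 0 0 0 0 -1;1 0 0 0 0 0 -1;1 0 0 0 0 0 -1;1 0 0 0 0 0 -1",
  "force": 40
}}

```text
t: 2.5
eef_pos: [0.2051, -0.6431, 0.2313]
tool_rot: [0.0, 0.978, -0.209, -0.0]
contact_force: [0.5, -0.6, -0.3]
gripper_width: -0.0
```

Request:
{"fn": "apply_moves", "kwargs": {
  "moves": "1 0 0 0 0 0 -1;1 0 0 0 0 0 -1;1 0 0 0 0 0 -1;1 0 0 0 0 0 -1;1 0 0 0 0 0 -1;1 0 0 0 0 0 -1;1 0 0 0 0 0 -1;1 0 0 0 0 0 -1;1 0 0 0 0 0 -1;1 0 0 0 0 0 -1;1 0 0 0 0 0 0;1 0 0 0 0 0 0"
}}

```text
t: 3.5
eef_pos: [0.205, -0.6431, 0.2313]
tool_rot: [-0.0, 0.991, 0.135, 0.0]
contact_force: [0.1, 0.1, -0.0]
gripper_width: -0.003
```

Request:
{"fn": "apply_moves", "kwargs": {
  "moves": "1 .23 -.21 0 0 0 0;1 .23 -.21 0 0 0 0;1 .23 -.21 0 0 0 0;1 .23 -.21 0 0 0 0;1 .23 -.21 0 0 0 0;1 .23 -.21 0 0 0 0;1 .23 -.21 0 0 0 0;1 .23 -.21 0 0 0 0;1 .23 -.21 0 0 0 0;1 .23 -.21 0 0 0 0;1 .23 -.21 0 0 0 0;1 .23 -.21 0 0 0 0"
}}

```text
t: 4.5
eef_pos: [0.4429, -0.2608, 0.2317]
tool_rot: [0.0, 0.991, 0.135, 0.0]
contact_force: [1.2, -0.2, 0.2]
gripper_width: -0.001
```

Request:
{"fn": "apply_moves", "kwargs": {
  "moves": "1 .23 -.21 0 0 0 0;1 .23 -.21 0 0 0 0;1 .23 -.21 0 0 0 0;1 .23 -.21 0 0 0 0;1 .23 -.21 0 0 0 0;1 .23 -.21 0 0 0 0;1 .23 -.21 0 0 0 0;1 .23 -.21 0 0 0 0;1 .23 -.21 0 0 0 0;1 .23 -.21 0 0 0 0;1 .2 -.2 0 0 0 0;1 0 0 0 0 0 0"
}}

```text
t: 5.5
eef_pos: [0.6577, 0.0935, 0.2315]
tool_rot: [-0.003, 0.99, 0.14, 0.001]
contact_force: [-0.9, 1.4, 0.7]
gripper_width: -0.001
```

```bash
cat >> h.py <<'E'
from scipy.spatial.transform import Rotation as Ro
def rot(o): 
    w,x,y,z=o['tool_rot'];return Ro.from_quat([x,y,z,w])
def delta(target):
    o=bot.get_obs();R=rot(o).as_matrix();return R.T@(np.array(target)-o['eef_pos'])/.12
E
python3 - <<'E'
from h import *
o=bot.get_obs();print(o['t'],o['eef_pos'],o['tool_rot'],o['q'],o['gripper_width'],o['contact_force']);print(rot(o).as_matrix());print('delta units',delta([.667,.128,.085]))
E
```

```text
5.5 [0.65767957 0.09352051 0.23146114] [-0.00284064  0.99019632  0.13964931  0.00111542] [ 0.18762234  0.52785989 -0.60610611  1.55139492  0.31295148  1.15840968
 -0.19966474] -0.0010357371135087717 [-0.88655328  1.40297012  0.67295861]
[[ 0.96099365  0.27656681  0.00141559]
 [ 0.27655413 -0.96098     0.00593711]
 [ 0.00300236 -0.00531404 -0.99998137]]
delta units [ 0.15043829 -0.24815069  1.22230265]
```

Request:
{"fn": "apply_moves", "kwargs": {
  "moves": "1 .08 -.12 .2 0 0 0;1 .07 -.13 .2 0 0 0;1 0 0 .2 0 0 0;1 0 0 .2 0 0 0;1 0 0 .2 0 0 0;1 0 0 .1 0 0 0;1 0 0 0 0 0 0;1 0 0 0 0 0 0"
}}

```text
t: 6.17
eef_pos: [0.6656, 0.118, 0.0994]
tool_rot: [0.0, 0.991, 0.136, -0.0]
contact_force: [0.6, -0.1, 0.5]
gripper_width: 0.004
```

Run:
```python
from h import *
o=bot.get_obs();print(o['t'],o['eef_pos'],o['tool_rot'],o['q']);print('delta units',delta([.667,.128,.064]))
for n in('scene','top'):
    p=shot(n,n+'1.png');
    u=proj(p,o['eef_pos']);print(n,u)
a=cv2.imread('pics/scene1.png')[150:300,220:400];b=cv2.imread('pics/top1.png')[130:280,180:360]
cv2.imwrite('pics/c3.png',cv2.resize(np.hstack([a,b]),(800,333)))
```

```text
6.1667 [0.66562034 0.11804174 0.09943834] [ 2.76080803e-05  9.90706922e-01  1.36013699e-01 -2.58920226e-04] [ 0.10818198  0.6770283  -0.55052497  1.62716228  0.41267861  0.95626078
 -0.31264799]
delta units [ 0.03359005 -0.07681195  0.29530323]
scene [294.93077015 242.01116574]
top [245.04738312 173.78108103]
```

View pics/c3.png

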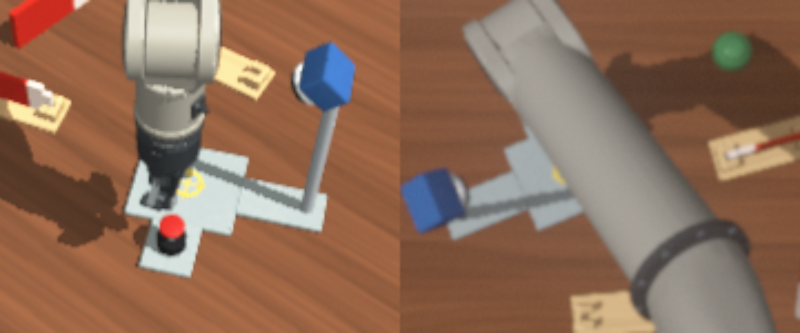

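The tip shows at scene ≈(292,242), about where its projection (295,242) falls, and the plunger head is at ≈(297,251). I'll align and press.

Request:
{"fn": "apply_moves", "kwargs": {
  "moves": "1 .03 -.08 0 0 0 0;1 0 0 .1 0 0 0;1 0 0 .1 0 0 0;1 0 0 .05 0 0 0;1 0 0 0 0 0 0;1 0 0 0 0 0 0"
}}

```text
t: 6.77
eef_pos: [0.6659, 0.128, 0.0682]
tool_rot: [0.0, 0.991, 0.136, -0.001]
contact_force: [1.0, -0.0, 0.1]
gripper_width: 0.001
```

Request:
{"fn": "apply_moves", "kwargs": {
  "moves": "1 0 0 .04 0 0 0;1 0 0 .04 0 0 0;1 0 0 .03 0 0 0;1 0 0 .02 0 0 0;1 0 0 0 0 0 0;1 0 0 0 0 0 0"
}}

```text
t: 7.27
eef_pos: [0.6673, 0.1286, 0.0544]
tool_rot: [-0.0, 0.991, 0.136, 0.001]
contact_force: [-0.4, -0.7, 6.5]
gripper_width: 0.003
```

Run:
```python
from h import *
o=bot.get_obs();print(o['t'],o['eef_pos'],o['contact_force'])
p=shot('scene','scene2.png')
a=cv2.imread('pics/scene2.png')[200:280,260:340]
cv2.imwrite('pics/c4.png',cv2.resize(a,(560,560),interpolation=cv2.INTER_CUBIC))
```

```text
7.2667 [0.66725612 0.12855005 0.05436571] [-0.40996163 -0.67022586  6.54266507]
```

View pics/c4.png

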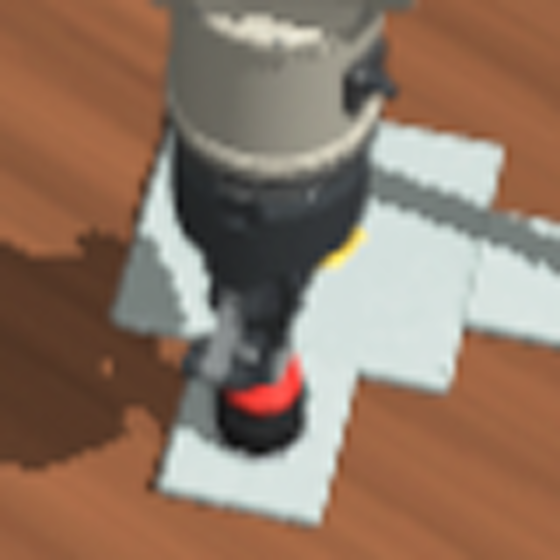

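The fingers are on the red head with 6.5 N, nearly at the stop. I'll press on until the force jumps.

Request:
{"fn": "apply_moves", "kwargs": {
  "moves": "1 0 0 .02 0 0 0;1 0 0 .02 0 0 0;1 0 0 0 0 0 0;1 0 0 0 0 0 0"
}}

```text
t: 7.65
eef_pos: [0.6675, 0.1286, 0.052]
tool_rot: [0.0, 0.991, 0.136, 0.001]
contact_force: [-6.0, -2.3, 20.5]
gripper_width: -0.004
```

The stop is reached (z 0.052, 20 N). I'll release and check that it springs back while moving off to the strip.

Request:
{"fn": "apply_moves", "kwargs": {
  "moves": "1 0 0 -.05 0 0 0;1 0 0 -.1 0 0 0;1 0 0 -.2 0 0 0;1 0 0 -.3 0 0 0;1 0 0 -.3 0 0 0;1 0 0 0 0 0 0;1 -.1 .22 0 0 0 0;1 -.1 .22 0 0 0 0;1 -.1 .22 0 0 0 0;1 -.1 .22 0 0 0 0;1 -.1 .22 0 0 0 0;1 -.1 .22 0 0 0 0"
}}

```text
t: 8.65
eef_pos: [0.6392, -0.045, 0.1627]
tool_rot: [0.0, 0.991, 0.137, -0.0]
contact_force: [-0.0, -0.0, 0.2]
gripper_width: 0.001
```

Request:
{"fn": "apply_moves", "kwargs": {
  "moves": "-.3 -.1 .22 0 0 0 0;-.3 -.1 .22 0 0 0 0;-.3 -.1 .22 0 0 0 0;-.3 -.1 .22 0 0 0 0;-.3 -.1 .22 0 0 0 0;-.3 -.1 .18 0 0 0 0;-.3 0 0 0 0 0 0;-.3 0 0 0 0 0 0;-.3 0 0 0 0 0 0"
}}

```text
t: 9.4
eef_pos: [0.6121, -0.2101, 0.1628]
tool_rot: [-0.0, 0.991, 0.137, -0.0]
contact_force: [0.0, 0.4, 0.1]
gripper_width: 0.65
```

Run:
```python
from h import *
o=bot.get_obs();print(o['t'],o['eef_pos'],o['gripper_width'],o['q']);M=rot(o).as_matrix();print(M)
print(delta([.6136,-.212,.1]))
for n in('scene','top'):
    p=shot(n,n+'3.png')
    print(proj(p,[.667,.128,.064]),proj(p,o['eef_pos']))
a=cv2.imread('pics/scene3.png')[130:280,190:370];b=cv2.imread('pics/top3.png')[130:280,200:380]
cv2.imwrite('pics/c5.png',cv2.resize(np.hstack([a,b]),(800,333)))
```

```text
9.4 [ 0.6121013  -0.21007793  0.16275663] 0.6500819804360936 [ 0.62689059  0.55853179 -0.55068681  1.65953798  0.33080602  1.01834743
  0.24255958]
[[ 9.62645209e-01  2.70765819e-01 -2.69295693e-04]
 [ 2.70765953e-01 -9.62644790e-01  8.98166437e-04]
 [-1.60433242e-05 -9.37531723e-04 -9.99999560e-01]]
[0.00769406 0.01929089 0.52295395]
[297.23824209 250.54403505] [218.37748854 162.92209827]
[242.57247717 175.21530546] [357.49137883 189.20998838]
```

View pics/c5.png

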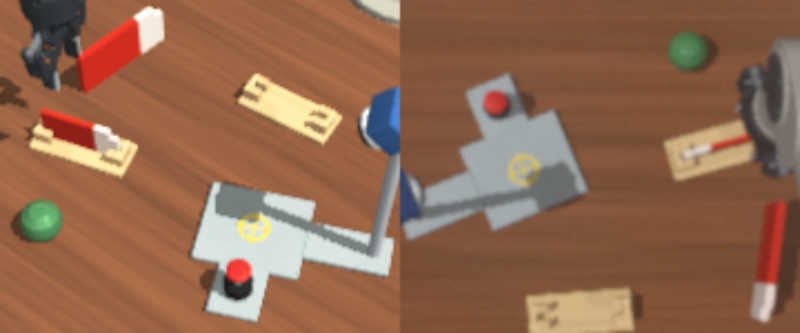

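The plunger is back up (scene crop (238,270)) and the fingers straddle the strip. Now I descend.

Request:
{"fn": "apply_moves", "kwargs": {
  "moves": "-.3 .01 .02 .2 0 0 0;-.3 0 0 .2 0 0 0;-.3 0 0 .2 0 0 0;-.3 0 0 .2 0 0 0;-.3 0 0 .15 0 0 0;-.3 0 0 .1 0 0 0;-.3 0 0 .09 0 0 0;-.3 0 0 0 0 0 0;-.3 0 0 0 0 0 0"
}}

```text
t: 10.25
eef_pos: [0.6144, -0.2123, 0.0263]
tool_rot: [-0.0, 0.991, 0.137, 0.0]
contact_force: [-0.6, -1.1, 1.2]
gripper_width: 0.647
```

Run:
```python
from h import *
o=bot.get_obs();print(o['t'],o['eef_pos'],o['contact_force'])
p=shot('scene','scene4.png');q=shot('top','top4.png')
a=cv2.imread('pics/scene4.png')[140:240,170:290];b=cv2.imread('pics/top4.png')[150:250,300:420]
cv2.imwrite('pics/c6.png',cv2.resize(np.hstack([a,b]),(800,333),interpolation=cv2.INTER_CUBIC))
```

```text
10.25 [ 0.61436856 -0.21232244  0.02627123] [-0.59654371 -1.09333822  1.1809566 ]
```

View pics/c6.png

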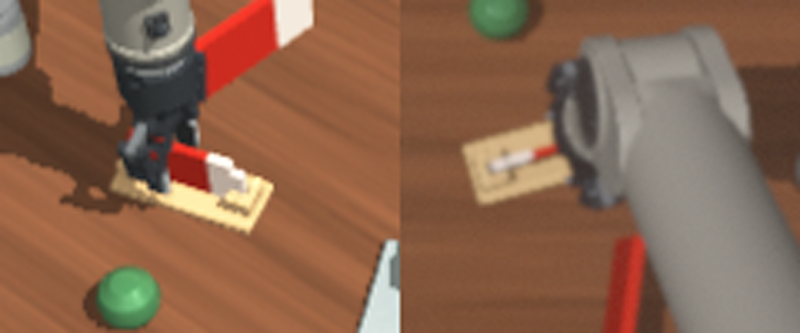

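The fingers stand either side of the red part, clear of the frosted end. Closing.

Request:
{"fn": "apply_moves", "kwargs": {
  "moves": "1 0 0 0 0 0 0;1 0 0 0 0 0 0;1 0 0 0 0 0 0;1 0 0 0 0 0 0;1 0 0 0 0 0 0;1 0 0 0 0 0 0;1 0 0 0 0 0 0;1 0 0 0 0 0 0",
  "force": 60
}}

```text
t: 11.02
eef_pos: [0.6143, -0.2131, 0.0266]
tool_rot: [0.0, 0.991, 0.136, 0.0]
contact_force: [-1.5, 0.5, 6.0]
gripper_width: 0.088
```

Request:
{"fn": "apply_moves", "kwargs": {
  "moves": "1 0 0 -.1 0 0 0;1 0 0 -.15 0 0 0;1 0 0 -.2 0 0 0;1 0 0 -.3 0 0 0;1 0 0 -.3 0 0 0;1 0 0 -.3 0 0 0;1 0 0 -.3 0 0 0;1 0 0 0 0 0 0;1 0 0 0 0 0 0"
}}

```text
t: 11.77
eef_pos: [0.6152, -0.2128, 0.2271]
tool_rot: [0.001, 0.991, 0.137, 0.002]
contact_force: [-1.3, -0.5, -1.9]
gripper_width: 0.086
```

Run:
```python
from h import *
o=bot.get_obs();print(o['t'],o['eef_pos'],o['contact_force'],o['q'],o['gripper_width']);print(rot(o).as_matrix())
p=shot('scene','scene5.png');q=shot('top','top5.png')
a=cv2.imread('pics/scene5.png')[90:240,170:350];b=cv2.imread('pics/top5.png')[120:270,260:440]
cv2.imwrite('pics/c7.png',cv2.resize(np.hstack([a,b]),(800,333),interpolation=cv2.INTER_CUBIC))
```

```text
11.7667 [ 0.61524608 -0.21283758  0.22709674] [-1.28851638 -0.50240622 -1.85254249] [ 0.64361604  0.50041693 -0.57170601  1.59389639  0.29224778  1.12868581
  0.27690411] 0.08607201742789876
[[ 0.96270873  0.27050038  0.00463174]
 [ 0.27050945 -0.96271623 -0.00144776]
 [ 0.00406743  0.0026467  -0.99998823]]
```

View pics/c7.png

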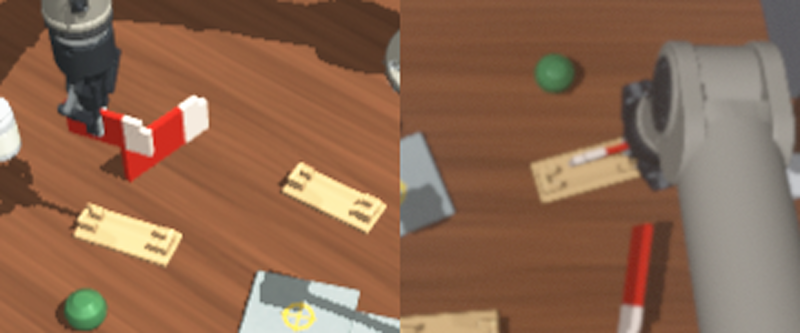

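The strip is held (opening 0.086 ≈ 7–8 mm, right for the strip) and the rack is empty. Now I yaw by -82.4°, then lean 45° about tool y.

Request:
{"fn": "apply_moves", "kwargs": {
  "moves": "1 0 0 -.1 0 0 1;1 0 0 -.1 0 0 1;1 0 0 -.1 0 0 1;1 0 0 -.1 0 0 1;1 0 0 -.1 0 0 1;1 0 0 0 0 0 1;1 0 0 0 0 0 1;1 0 0 0 0 0 1;1 0 0 0 0 0 1;1 0 0 0 0 0 1;1 0 0 0 0 0 1;1 0 0 0 0 0 1"
}}

```text
t: 12.87
eef_pos: [0.6128, -0.2127, 0.2815]
tool_rot: [-0.0, 0.96, -0.28, -0.002]
contact_force: [-0.6, -0.7, -0.7]
gripper_width: 0.091
```

Request:
{"fn": "apply_moves", "kwargs": {
  "moves": "1 0 0 0 0 0 1;1 0 0 0 0 0 1;1 0 0 0 0 0 1;1 0 0 0 0 0 1;1 0 0 0 0 0 1;1 0 0 0 0 0 1;1 0 0 0 0 0 1;1 0 0 0 0 0 1;1 0 0 0 0 0 .6;1 0 0 0 0 0 0;1 0 0 0 0 0 0"
}}

```text
t: 13.78
eef_pos: [0.6132, -0.2127, 0.2822]
tool_rot: [0.001, 0.836, -0.549, -0.002]
contact_force: [-0.9, -0.8, -0.7]
gripper_width: 0.088
```

Request:
{"fn": "apply_moves", "kwargs": {
  "moves": "1 0 0 0 0 -1 0;1 0 0 0 0 -1 0;1 0 0 0 0 -1 0;1 0 0 0 0 -1 0;1 0 0 0 0 -1 0;1 0 0 0 0 0 0"
}}

```text
t: 14.28
eef_pos: [0.6131, -0.2162, 0.2811]
tool_rot: [-0.095, 0.821, -0.543, -0.147]
contact_force: [-0.7, -1.5, -2.3]
gripper_width: 0.086
```

```bash
cat >> h.py <<'E'
YR=1.977; O=np.array([.575,.0885,0]); LAB=np.array([-.004,-.0583,-.0154])
def goal():
    xr=np.array([np.cos(YR),np.sin(YR),0]);z=np.array([0,0,1.]);yr=np.cross(z,xr)
    n=(xr+z)/2**.5;sz=(-xr+z)/2**.5;sx=-yr
    G=np.stack([-n,-sx,-sz],1);assert np.linalg.det(G)>.9
    return G,O+[0,0,.14]-G@LAB,xr
def rep():
    o=bot.get_obs();R=rot(o).as_matrix();G,t,xr=goal()
    print('t',o['t'],'pos',o['eef_pos'],'q',np.round(o['q'],2),'F',np.round(o['contact_force'],1),o['gripper_width'])
    print('goal',t,'turn units',np.degrees(Ro.from_matrix(R.T@G).as_rotvec())/4,'shift units',R.T@(t-o['eef_pos'])/.12,'world',t-o['eef_pos'])
E
python3 -c "
from h import *
rep()"
```

```text
t 14.2833 pos [ 0.61314924 -0.21623386  0.28107039] q [ 0.57  0.58 -0.33  1.34 -0.09  1.47 -0.88] F [-0.7 -1.5 -2.3] 0.08588006520102795
goal [0.51825891 0.0728693  0.12628213] turn units [ 0.01604212 -6.19519931 -0.06260267] shift units [-1.92505199 -0.22203102  2.08284071] world [-0.09489033  0.28910316 -0.15478826]
```

Request:
{"fn": "apply_moves", "kwargs": {
  "moves": "1 0 0 0 0 -1 0;1 0 0 0 0 -1 0;1 0 0 0 0 -1 0;1 0 0 0 0 -1 0;1 0 0 0 0 -1 0;1 0 0 0 0 -1 0;1 0 0 0 0 -.2 0;1 0 0 0 0 0 0;1 0 0 0 0 0 0"
}}

```text
t: 15.03
eef_pos: [0.6142, -0.2123, 0.284]
tool_rot: [-0.209, 0.773, -0.508, -0.318]
contact_force: [0.5, 0.0, -0.9]
gripper_width: 0.087
```

```bash
python3 -c "
from h import *
rep()"
```

```text
t 15.0333 pos [ 0.61416093 -0.21226469  0.28397227] q [ 0.66  0.79 -0.38  1.13 -0.3   1.8  -0.84] F [ 0.5  0.  -0.9] 0.08738587363126102
goal [0.51825891 0.0728693  0.12628213] turn units [ 0.0091597  -0.07838244  0.01474825] shift units [-0.85206614 -0.20730287  2.69118023] world [-0.09590202  0.28513399 -0.15769014]
```

Request:
{"fn": "apply_moves", "kwargs": {
  "moves": "1 -.07 -.02 .15 0 0 0;1 -.07 -.02 .15 0 0 0;1 -.07 -.02 .15 0 0 0;1 -.07 -.02 .15 0 0 0;1 -.07 -.02 .15 0 0 0;1 -.07 -.02 .15 0 0 0;1 -.07 -.02 .15 0 0 0;1 -.07 -.02 .15 0 0 0;1 -.07 -.02 .15 0 0 0;1 -.07 -.02 .15 0 0 0;1 -.07 0 .15 0 0 0;1 -.08 0 .15 0 0 0"
}}

```text
t: 16.03
eef_pos: [0.547, 0.0044, 0.2035]
tool_rot: [-0.209, 0.774, -0.508, -0.316]
contact_force: [0.0, -0.2, -2.1]
gripper_width: 0.088
```

Run:
```python
from h import *
rep()
p=shot('scene','scene6.png');q=shot('top','top6.png')
a=cv2.imread('pics/scene6.png')[100:280,190:400];b=cv2.imread('pics/top6.png')[100:280,170:380]
cv2.imwrite('pics/c8.png',cv2.resize(np.hstack([a,b]),(800,343),interpolation=cv2.INTER_CUBIC))
```

```text
t 16.0333 pos [0.54702721 0.0044392  0.20345258] q [ 0.55  0.64 -0.47  1.64 -0.4   1.35 -0.89] F [ 0.  -0.2 -2.1] 0.0884966169173737
goal [0.51825891 0.0728693  0.12628213] turn units [-0.00080713 -0.10875715  0.04545591] shift units [ 0.01057555 -0.00499775  0.89223509] world [-0.0287683   0.0684301  -0.07717045]
```

View pics/c8.png

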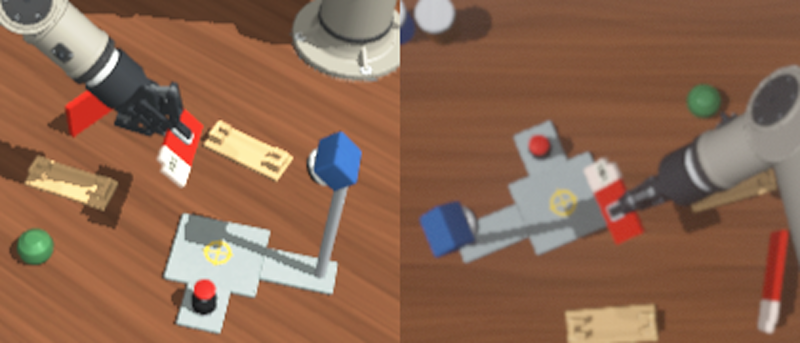

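The labelled face points up towards the lens and the frosted end is on the plunger side. I move in along tool z, stopping slightly short to measure the label.

Request:
{"fn": "apply_moves", "kwargs": {
  "moves": "1 0 0 .15 0 0 0;1 0 0 .15 0 0 0;1 0 0 .15 0 0 0;1 0 0 .15 0 0 0;1 0 0 .15 0 0 0;1 .01 0 .12 0 -.1 0;1 0 0 .02 0 0 0;1 0 0 0 0 0 0;1 0 0 0 0 0 0"
}}

```text
t: 16.88
eef_pos: [0.5188, 0.0706, 0.127]
tool_rot: [-0.211, 0.772, -0.508, -0.32]
contact_force: [-0.2, -0.6, -1.5]
gripper_width: 0.084
```

```bash
cat > meas.py <<'E'
from h import *
from scipy.optimize import least_squares
rep()
G,t,xr=goal();o=bot.get_obs();R=rot(o).as_matrix();L=o['eef_pos']+R@LAB;print('label by kin',L,'focus',O+[0,0,.14])
rays=[]
for n in('scene','top'):
    p=shot(n,f'{n}7.png')
    for k in('label','strip_center'):
        for f in nets.spot_point(p,k)[:3]: print(n,k,np.round(f['location'],1),round(f['score'],2))
    print('expected label',proj(p,L),'exp centre',proj(p,o['eef_pos']+R@(LAB+[.004,.042,.0045])),'focus',proj(p,O+[0,0,.14]),'net focus',[np.round(f['location'],1) for f in nets.spot_point(p,'focus')[:2]])
    # silhouette overlay
    im=cv2.imread(f'pics/{n}7.png');S=5
    u=proj(p,L).astype(int);x0,y0=u[0]-40,u[1]-35
    im=cv2.resize(im[y0:y0+70,x0:x0+80],None,fx=S,fy=S,interpolation=cv2.INTER_CUBIC)
    c=o['eef_pos']+R@(LAB+[.004,.042,.0045]) # centre; strip axes -> -tool axes: x=-ty,y=-tx,z=-tz
    sx,sy,sz=-R[:,1],-R[:,0],-R[:,2]
    def poly(pts,col):
        q=np.array([(proj(p,c+a*sx+.004*sy+b*sz)+.5-[x0,y0])*S for a,b in pts],np.int32);cv2.polylines(im,[q],True,col,1)
    poly([(-.06,-.0275),(.06,-.0275),(.06,.0155),(.048,.0155),(.048,.0275),(-.06,.0275)],(0,255,0))
    poly([(.027,-.0055),(.057,-.0055),(.057,.0145),(.027,.0145)],(255,0,255))
    poly([(.024,-.0275),(.024,.0275)],(255,255,0))
    cv2.imwrite(f'pics/o_{n}.png',im)
a,b=cv2.imread('pics/o_scene.png'),cv2.imread('pics/o_top.png');cv2.imwrite('pics/%s.png'%__import__('sys').argv[1],np.hstack([a,b]))
E
python3 meas.py ov1
```

```text
t 16.8833 pos [0.51884537 0.07062631 0.12697974] q [ 0.49  0.69 -0.5   1.79 -0.43  1.14 -0.87] F [-0.2 -0.6 -1.5] 0.08445570259418139
goal [0.51825891 0.0728693  0.12628213] turn units [-0.0170739   0.01663448  0.0181284 ] shift units [-0.00937203 -0.00288688  0.01763199] world [-0.00058646  0.00224299 -0.00069762]
label by kin [0.57556999 0.08623583 0.14078954] focus [0.575  0.0885 0.14  ]
scene label [307.5 209.6] 0.96
scene strip_center [243.9 150.7] 0.84
scene strip_center [308.4 195.9] 0.65
expected label [304.86805666 207.38420013] exp centre [308.00682683 197.3497381 ] focus [305.61407163 207.80175054] net focus [array([302.5, 210.1]), array([303.4, 234.8])]
top label [254.2 204.6] 0.95
top label [364.5 265.4] 0.47
top strip_center [260.4 214.7] 0.71
top strip_center [367.9 245.6] 0.44
expected label [254.74580285 202.0133102 ] exp centre [260.2699064  215.40346142] focus [253.97975278 202.22948257] net focus [array([252.7, 203.8])]
```

View pics/ov1.png

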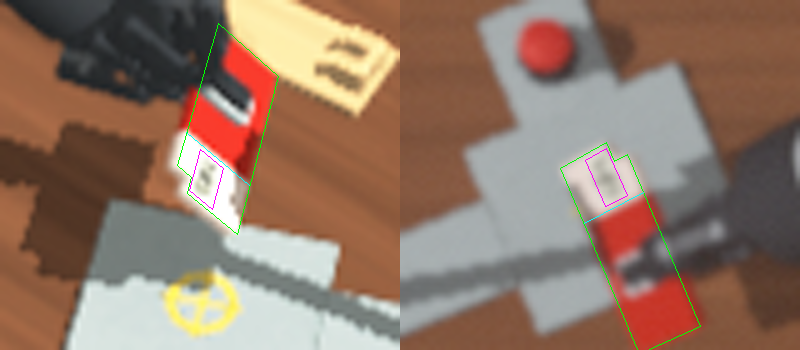

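The overlay (green: expected strip, magenta: label) matches the picture in both views to about 1–2 mm. Label at scene (305,208), top (254.5,202), as expected. A last trim, then settle.

Request:
{"fn": "apply_moves", "kwargs": {
  "moves": "1 -.01 0 .02 0 0 0;1 0 0 0 0 0 0;1 0 0 0 0 0 0;1 0 0 0 0 0 0;1 0 0 0 0 0 0;1 0 0 0 0 0 0;1 0 0 0 0 0 0;1 0 0 0 0 0 0"
}}

```text
t: 17.95
eef_pos: [0.5169, 0.0735, 0.1252]
tool_rot: [-0.211, 0.771, -0.508, -0.321]
contact_force: [0.4, -0.3, -2.5]
gripper_width: 0.085
```

```bash
python3 meas.py ov2
python3 - <<'E'
from h import *
o=bot.get_obs();print(np.abs(o['joint_vel']).max())
for n in('scene','top'):
    p=shot(n,n+'8.png')
    for k in['paperweight','frit_tin','tweezers']:
        f=nets.spot_point(p,k)[0];print(n,k,np.round(f['location'],1),round(f['score'],2))
a=cv2.imread('pics/scene8.png');cv2.imwrite('pics/s8.png',cv2.resize(a,(800,600)))
E
```

```text
t 17.95 pos [0.51687456 0.07354886 0.12524166] q [ 0.49  0.69 -0.5   1.79 -0.43  1.13 -0.87] F [ 0.4 -0.3 -2.5] 0.08497807218872226
goal [0.51825891 0.0728693  0.12628213] turn units [0.00250641 0.04899731 0.00282256] shift units [ 0.00072772 -0.00835747 -0.01303673] world [ 0.00138435 -0.00067956  0.00104047]
label by kin [0.57362987 0.08915134 0.13893281] focus [0.575  0.0885 0.14  ]
scene label [310.1 209.2] 0.88
scene strip_center [308.5 198.5] 0.87
scene strip_center [242.5 149.8] 0.81
expected label [306.0630869  207.82047937] exp centre [309.17638678 197.76987603] focus [305.61407163 207.80175054] net focus [array([303.6, 208.5])]
top label [249.6 207. ] 0.61
top label [363.7 264.3] 0.52
top strip_center [260.3 212. ] 0.76
top strip_center [330.2 151.4] 0.37
expected label [253.76785719 202.72990027] exp centre [259.28608309 216.10151374] focus [253.97975278 202.22948257] net focus [array([255.8, 205.1])]
0.0015676933746857004
scene paperweight [211.1 233.6] 0.71
scene frit_tin [170.2 154.6] 0.74
scene tweezers [442.4 284.1] 0.93
top paperweight [330.1 152.3] 0.47
top frit_tin [424.6 200.7] 0.9
top tweezers [126.2 233.9] 0.68
```

View pics/ov2.png

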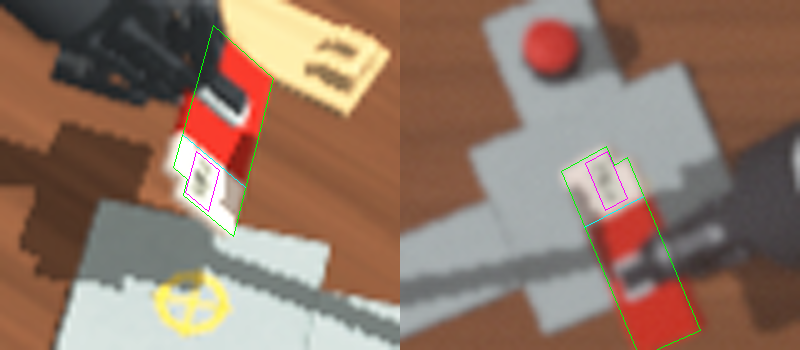

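View pics/s8.png

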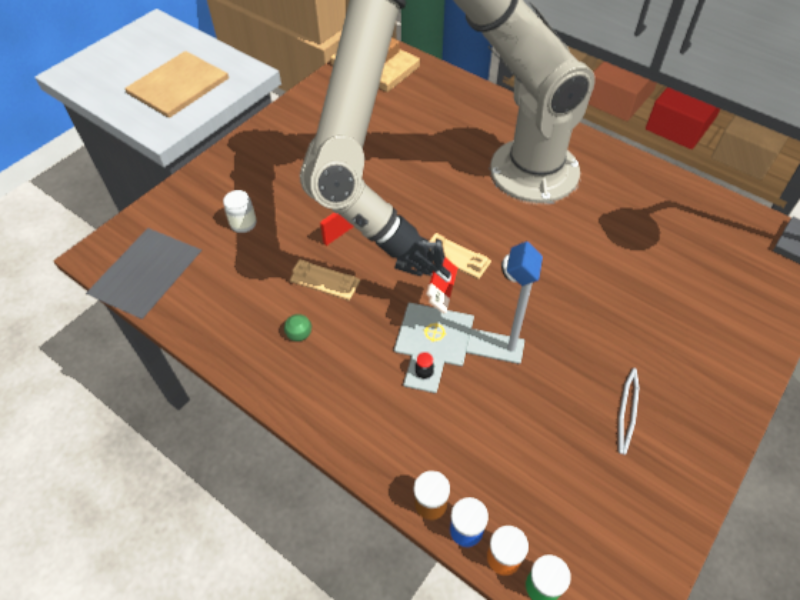

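All is still, nothing touches the strip but the gripper, and the bystanders have not moved. Handing in.

```bash
python3 -c "
from h import *
print(bot.hand_in());rep()"
```

```text
the job is handed in; nothing more can be done
None
the job is handed in; nothing more can be done
```

I pressed the reader's plunger to its stop, took the small red strip from the far rack and handed the job in at about 18 s, still holding the label at the focus.

- **Plunger:** the tool reached z = 0.052 m with 20 N on it. A later picture showed the plunger back up.
- **Grip:** the strip is held on its red part, about 16 mm from its centre on the side away from the frosted end, with a grip of 60 N. The label faces the lens and the strip is leaned back 45°.
- **Last checks:**
    - From the robot's own pose, the label was about 2 mm from my estimate of the focus and within 0.2° of the wanted tilt.
    - The strip outline overlay matched both camera views to about 1–2 mm.
    - The joints were still, and the wrist force was small (about 2.5 N, mostly the strip's weight).
    - The plunger was still up. The paperweight, tin and tweezers were within a few pixels of where they started.
- **Disagreement:** in the last pictures the network placed the label 4–6 pixels (roughly 10–15 mm) from my expected point, while the visible label lay under my overlay. I trusted the overlay.
- **Not checked:** the final position also depends on my camera-based reader pose, with calibration good to about 2 mm, and nothing independent confirmed it.

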